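# Prop the drying chest's lid open with its stay rod

### The arm

A 6-joint arm with a two-finger parallel gripper is mounted at the origin on a cart in front of the work surface, level with it; the furniture and walls round the work are solid. World frame = base frame: x ahead of the robot, y to its left, z up, the work surface at z = 0. Lengths are in m, angles in rad, forces in N, time in s.
With the tool pointing down it reaches from about 0.25 to 0.775 m from the base axis. Payload 4 kg.
Tool frame: the origin (TCP) lies midway between the tips of the shut fingers; the grasp point (between the pads) lies 19 mm behind it; z points along the fingers, y is the direction in which the jaws open and shut (so a half turn about z gives the same grasp; the last joint's range is limited). The gripper opens to 94 mm and grips with 3 to 60 N. Pads are 16 mm wide; open, the fingers measure 119 mm over their backs; the gripper's body (75 mm by 177 mm) begins 78 mm behind the grasp point.
Start: joints at [1.244, 0.087, 1.371, -0, 1.684, -0.103], TCP at [0.122, 0.536, 0.206] pointing down, gripper open.
Joint ranges: [-3.1, 3.1], [-0.76, 2.03], [0.27, 2.55], [-1.08, 4.22], [0.17, 2.65], [-2.57, 2.57]. Speed limits (rad/s): [2.79, 2.79, 3.14, 3.14, 3.14, 3.14].

### API

Orientations are given as [roll, pitch, yaw] about the fixed x, y, z axes, in that order (R = Rz(yaw) Ry(pitch) Rx(roll)).
In Python, from bench import * gives the robot as it stands.
- The arm moves only by the tool move_arm, never from a script. Its argument "increments" is a list of rows, each an object with "turn": the turn, a rotation vector about the tool's x, y, z in rad, a list of three; "delta_pos": the shift along the tool's x, y, z in m, a list of three; "jaw": the closure, from -1 (fully open) to 1 (shut). A call has 1 to 5 rows; each row is the pose to reach, as a shift and turn from the pose measured when the call began, along the tool's axes at that moment; what a row does not reach only later rows make up. A row lasts 1/10 s, in which the tool goes at most 50 mm and 8.59 degrees, less where a joint would pass 70% of its speed; a pose out of reach is approached as far as the arm can. A call with a gripper value outside its range is refused whole. The fingers move at their own pace and stop on an object; the grip force is fixed at half the most. Time passes only in rows, so rows that repeat a pose let the fingers close. It gives the time, the measured TCP pose, the force and the opening at its end, in the units of the state.
- get_obs(): the state, without advancing time (a new reading comes with each control period).
- snapshot(name): name is "scene" or "top" or "wrist"; returns the picture (480x640x3 uint8, red, green, blue); there is no depth.
- camera_params(name): a dict with "mtx" (3x3 intrinsics, pixels), "rvec" (rotation vector, rad) and "tvec" (3), from world to camera coordinates, as OpenCV has them. Camera axes: x right, y down, z forward; pixel columns grow to the right and rows downward; lengths in m; the calibration is good to about 2 mm. A picture is of the moment at which its call begins: read the wrist's pose just before it. camera_params takes no time and is no camera call; for the wrist camera it gives the pose at the moment of the call.
- close_job(): hands the job in, once; it reports no verdict.
Trained networks look in the newest picture that a camera, given by its name, has taken for a name from the list of things; names that differ only in an ending like _2 or _b are one class to them, and where a whole thing is asked for, a point or a joint stands for the part that bears it (a point fixed in the world has none). Each returns a list of dicts, best first, with "p" (0 to 1); they miss things now and then, are a little off and sometimes report something else, mostly with a low value. They report only what shows in the picture. A call takes as long as a camera call.
- regions_of(target, camera): "mask" (480x640 bool, what is visible of it) and "at" ([column, row] in pixels, amid what is visible of it).
The state is a dict: "time": time; "joint_positions": joint angles; "qvel": joint speeds; "joint_torque": joint torques, N m; "tool_pos": TCP position; "ee_rot": TCP orientation; "wrist_force": force on the tool from outside, world axes, zero at the start; "wrist_torque": the same for the moment, N m; "width": finger opening in m.
Only numpy, scipy, OpenCV 4.12 (cv2) and the standard library are available. Lean on these libraries where they do the work, as an engineer would, in place of code of your own. Each camera call takes 0.05 s, during which the arm holds its last target.

### The job

Open the lid of the cast drying chest and leave it propped: the lid is raised with its prop rod, which has a wooden grip to work it by; bring the rod's foot along the metal strip until it drops fully home in the holding hole, then let go so that the rod carries the lid. Be gentle: do not ram the foot against the strip or the walls of the hole, do not let the lid slam, and leave the other things on the bench where they are.

Things in the scene. Friction and masses are not known exactly. Their poses are not given: they have to be found in the camera images.
- fixture: cast drying chest, fixed: grey sheet-metal box 172 x 200 mm, rim 137 mm above the bench, on a dark base. Origin: on the bench under the middle of the whole device. Its -x points to the front (from the hinge over the chest to the strip), +y along the hinge line, z up. Lid hinge line at x = +235, z = 143 mm; front wall at x = +60 mm
- strip_mark (a point): point on the top face and centre line of the flat bare-metal hole strip, at fixture x = -95, y = 55, z = 22 mm, axes as the fixture. The strip (52 mm wide, friction about 0.25) reaches about 160 mm in front of the mark and 70 mm behind it. Its one hole, 15 mm along x, 17 mm across, 10 mm deep, lies up to 28 mm either way of the mark along x, unmeasured (the strip is adjustable): feel for it
- lid: flat grey lid, 195 x 208 x 8 mm, 0.4 to 0.8 kg. Origin: on the hinge line at its middle; axes as the fixture when shut. Shut and level at the start. A damped hinge (about 1.2 N m s/rad) slows it, but it sinks shut unless held or propped
- lid_edge (a point): axis on which the prop rod is hinged at the lid's front edge, 200 mm from the lid's hinge line, in the rod's plane (fixture y = 55 mm); 143 mm above the bench when shut, 232 to 261 mm with the foot in the hole, by the hole's place (lid 26 to 36 degrees open)
- rod: steel prop rod, 8 mm thick, turning freely on the lid's front edge (origin = point lid_edge, axis along the fixture's y) in one upright plane; 280 mm from this pivot to the middle of its foot. At the start it slopes down to the front, its foot resting on the outer part of the strip
- foot (a point): middle of the rod's ball foot, 12 mm across: 6 mm above the strip's top face when resting on it, 4 mm below that face when home on the bottom of the hole
- handle (a point): middle of the rod's wooden grip: a sleeve 18 mm in diameter, 56 mm long, turning freely on a cross pin that stands out from the rod; its axis is level, along the fixture's y. Seen along this axis it lies on the rod's line, 190 mm from the pivot and 90 mm from the foot; its middle is 68.5 mm to the -y side of the rod
- cast_white: white plaster cast 53 x 71 x 27 mm lying in front of the device, a bystander; origin under its middle
- brush_wheel: black polishing brush wheel, 57 mm across, 12 mm high, a bystander; origin under its middle
- felt_wheel: pale felt wheel, 51 mm across, 14 mm high, a bystander; origin under its middle
- crucible: ceramic crucible, 51 mm across, 40 mm high, a bystander; origin under its middle
- flask: two-part brass denture flask, 78 x 112 x 53 mm, a bystander; origin under its middle
- mug: white mug, 92 x 127 x 93 mm with its handle, a bystander; origin under its middle

How it is judged:
By the outcome, as a careful person would: the job done as asked, in the order asked, and still so for the second after the job is handed in, with the robot touching nothing.
It also fails if it takes over 45 s, if anything falls off the work surface, if the arm or the gripper's body presses on something with over 40 N, if the wrist force passes 120 N, or if a joint passes its speed limit or range.

## Working session

There is one attempt and no reset: what is moved stays moved. The work goes in short steps, Python scripts to look and compute and a tool call to move; the robot and the scene stay as the last step left them, time stands still between calls to the robot, and variables do not carry over. Pictures are saved under pics/ and viewed, and the job is handed in when it is done.

Besides the shell and the picture viewer there is one more tool, called after ">>>" as name([rows], argument=value, ...), one row to a line, values as JSON. move_arm: Moves the arm, as the interface text tells. Its arguments: {"type":"object","properties":{"increments":{"type":"array","items":{"type":"object","properties":{"turn":{"type":"array","items":{"type":"number"}},"delta_pos":{"type":"array","items":{"type":"number"}},"jaw":{"type":"number"}}}}},"required":["increments"]}

```bash
mkdir -p pics; ls
python3 - <<'E'
from bench import *
import cv2
for n in("scene","top"):
    im=snapshot(n); cv2.imwrite(f"pics/{n}0.png",im[:,:,::-1]); p=camera_params(n); print(n,p)
print(get_obs())
for n in("scene","top"):
  for t in("handle","foot","lid","fixture"):
    r=regions_of(t,n); print(n,t,[(x["p"],x["at"],x["mask"].sum()) for x in r][:2])
E
```

```text
pics
scene {'mtx': array([[546.96297807,   0.        , 315.96724223],
       [  0.        , 546.96297807, 231.311142  ],
       [  0.        ,   0.        ,   1.        ]]), 'rvec': array([ 2.16877324, -0.92900804,  0.39370409]), 'tvec': array([-0.33297375,  0.3319653 ,  1.15970015])}
top {'mtx': array([[443.87680138,   0.        , 314.54930482],
       [  0.        , 443.87680138, 238.48069883],
       [  0.        ,   0.        ,   1.        ]]), 'rvec': array([ 2.12819204, -2.11248301,  0.21194737]), 'tvec': array([-0.03070627,  0.50022116,  1.09182686])}
{'time': 0.1, 'joint_positions': array([ 1.24387663e+00,  8.79067323e-02,  1.37208953e+00, -3.99802436e-06,
        1.68361950e+00, -1.03160837e-01]), 'qvel': array([ 0.00076902, -0.00172962, -0.00277747,  0.00053839,  0.00122503,
       -0.00119206]), 'joint_torque': array([ 1.93870954e-03, -3.41253483e+01, -3.03299975e+01,  7.19950092e-02,
        3.04352771e-02, -1.08402871e-04]), 'tool_pos': array([0.12192086, 0.5358062 , 0.20441412]), 'ee_rot': array([-3.13957989e+00, -2.04383300e-04,  2.91783314e+00]), 'wrist_force': array([-0.82316296, -0.50738455, -0.049429  ]), 'wrist_torque': array([0.05790098, 0.01397762, 0.00551255]), 'width': 0.09392631438273968}
scene handle [(0.57, [299.6, 211.6], np.int64(137))]
scene foot [(0.73, [307.4, 207.4], np.int64(299))]
scene lid [(0.77, [371.6, 245.0], np.int64(5939))]
scene fixture [(0.68, [367.3, 269.1], np.int64(11023))]
top handle []
top foot [(0.8, [254.3, 189.1], np.int64(473))]
top lid [(0.8, [361.7, 218.8], np.int64(7444))]
top fixture [(0.66, [349.6, 212.0], np.int64(10162))]
```

View pics/scene0.png

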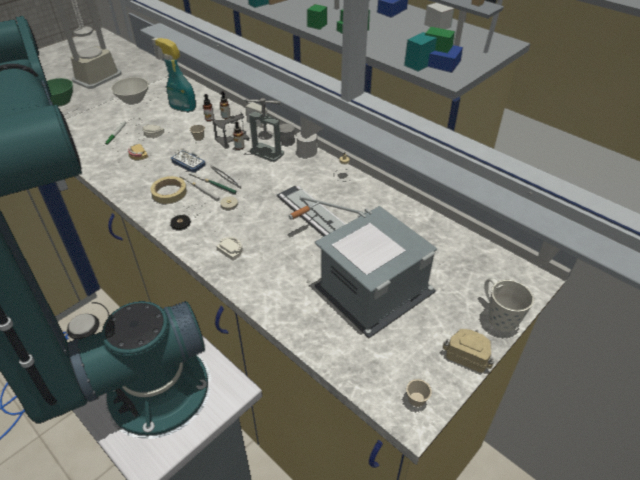

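View pics/top0.png

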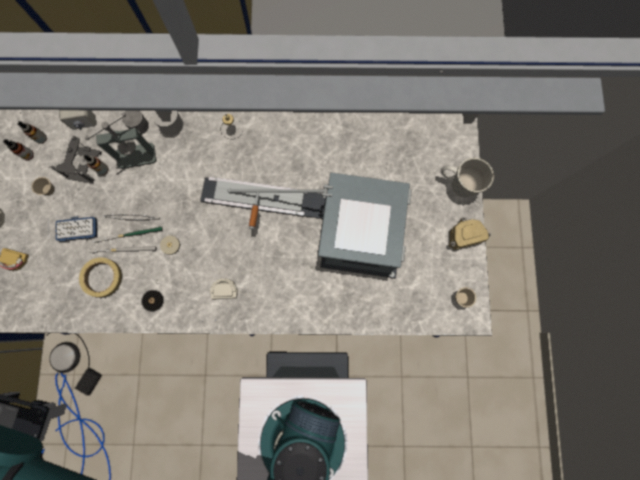

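Run:
```python
import cv2
a=cv2.imread("pics/top0.png")[155:295,190:430]; cv2.imwrite("pics/top0c.png",cv2.resize(a,None,fx=3.3,fy=3.3,interpolation=2))
a=cv2.imread("pics/scene0.png")[170:340,260:450]; cv2.imwrite("pics/scene0c.png",cv2.resize(a,None,fx=3.5,fy=3.5,interpolation=2))
```

```text
(no output)
```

View pics/top0c.png

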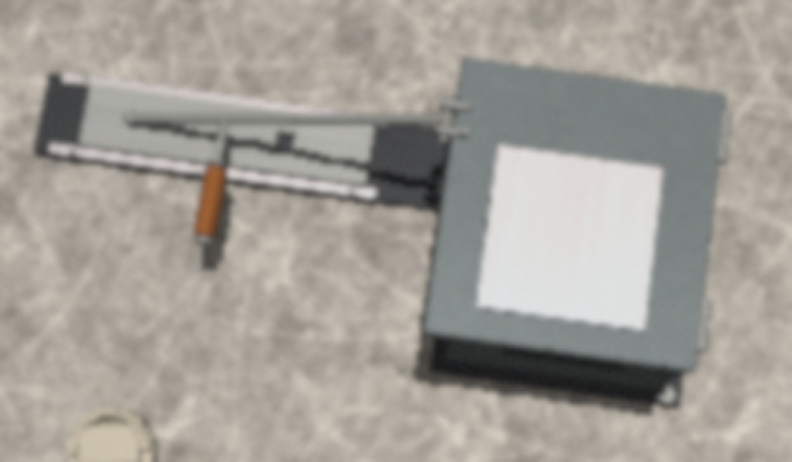

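View pics/scene0c.png

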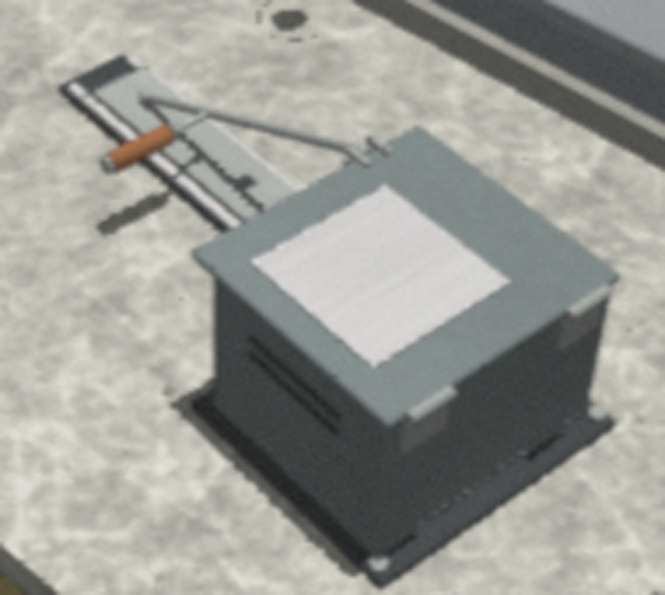

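```bash
cat > h.py <<'E'
import numpy as np,cv2
from bench import *
def proj(n,P):
    c=camera_params(n); return cv2.projectPoints(np.array(P,float).reshape(-1,3),c["rvec"],c["tvec"],c["mtx"],None)[0].reshape(-1,2)
def ray(n,uv):
    c=camera_params(n);R=cv2.Rodrigues(c["rvec"])[0];C=-R.T@c["tvec"]
    d=R.T@np.linalg.solve(c["mtx"],[uv[0],uv[1],1]);return C,d
def atz(n,uv,z):
    C,d=ray(n,uv);return C+d*(z-C[2])/d[2]
def tri(a,b):
    (C,d),(E,e)=ray("top",a),ray("scene",b)
    s=np.linalg.lstsq(np.c_[d,-e],E-C,rcond=None)[0];p,q=C+s[0]*d,E+s[1]*e
    return (p+q)/2,np.linalg.norm(p-q)
E
python3 - <<'E'
from h import *
from scipy.optimize import least_squares
T=lambda c:(np.array(c)+.5)/3.3-.5+[190,155]
S=lambda c:(np.array(c)+.5)/3.5-.5+[260,170]
tl=T([(463,60),(725,95),(693,370),(427,333)]); sl=S([(417,127),(618,277),(392,425),(194,253)])
L=np.array([(.04,.104),(.235,.104),(.235,-.104),(.04,-.104)])
def W(q,P): # q x,y,yaw
    P=np.atleast_2d(P);c,s=np.cos(q[2]),np.sin(q[2])
    return np.c_[q[0]+c*P[:,0]-s*P[:,1],q[1]+s*P[:,0]+c*P[:,1],P[:,2]]
def f(q):
    P=W(q,np.c_[L,np.full(4,q[3])]); return np.r_[(proj("top",P)-tl).ravel(),(proj("scene",P)-sl).ravel()]
r=least_squares(f,[.6,0,-1.6,.147]);print(r.x,f(r.x).round(1))
q=r.x
def F(p):
    c,s=np.cos(q[2]),np.sin(q[2]);d=p[:2]-q[:2];return np.array([c*d[0]+s*d[1],-s*d[0]+c*d[1],p[2]])
for nm,a,b in [("foot",(128,119),(147,100)),("hole",(284,141),(245,183)),("grip near end",(205,235),(110,165)),("grip far end",(213,168),(170,133)),("pivot",(455,119),(360,153))]:
    p,e=tri(T(a),S(b));print(nm,p.round(4),F(p).round(4),e.round(4))
for nm,a,n in [("hole t",T((284,141)),"top"),("hole s",S((245,183)),"scene"),("foot t",T((128,119)),"top")]:
    print(nm,F(atz(n,a,.022)).round(4))
print("mark",W(q,[-.095,.055,.022]))
print("strip end",[F(atz("top",T(a),.022)).round(3) for a in [(88,83),(80,150),(375,125),(372,185)]])
E
```

```text
[ 0.54914225 -0.0083296  -1.70278709  0.14149902] [-0.6 -0.8 -0.1 -0.6  0.9  0.6 -1.4  0.3  0.4 -0.2  1.5 -0.2 -0.4  1.
 -0.9  0.4]
foot [0.6357 0.2055 0.02  ] [-0.2234  0.0577  0.02  ] 0.0005
hole [0.6182 0.0783 0.0184] [-0.095   0.057   0.0184] 0.0006
grip near end [0.5283 0.1346 0.0614] [-0.1389 -0.0394  0.0614] 0.0031
grip far end [0.5841 0.1286 0.0616] [-0.1403  0.0166  0.0616] 0.0021
pivot [ 0.5954 -0.0549  0.1462] [0.0401 0.0519 0.1462] 0.007
hole t [-0.0944  0.0562  0.022 ]
hole s [-0.092   0.0542  0.022 ]
foot t [-0.223   0.0569  0.022 ]
mark [[0.6161666  0.07860565 0.022     ]]
strip end [array([-0.261,  0.083,  0.022]), array([-0.257,  0.026,  0.022]), array([-0.023,  0.08 ,  0.022]), array([-0.018,  0.03 ,  0.022])]
```

```bash
cat >> h.py <<'E'
from scipy.spatial.transform import Rotation as Ro
q=np.array([.5491,-.0083,-1.7028])
def W(P):
    P=np.array(P,float);c,s=np.cos(q[2]),np.sin(q[2])
    return np.array([q[0]+c*P[0]-s*P[1],q[1]+s*P[0]+c*P[1],P[2]])
def F(p):
    c,s=np.cos(q[2]),np.sin(q[2]);d=np.array(p[:2])-q[:2];return np.array([c*d[0]+s*d[1],-s*d[0]+c*d[1],p[2]])
def Rt(tilt): return Ro.from_euler('xyz',[np.pi,0,q[2]+np.pi*1.5])*Ro.from_rotvec([tilt,0,0])
def Rnow(o): return Ro.from_euler('xyz',o["ee_rot"])
def grasp(o): return F(o["tool_pos"]-Rnow(o).apply([0,0,.019]))
def goto(gF,tilt,back=0):
    o=get_obs();R=Rt(tilt);p=W(gF)+R.apply([0,0,.019-back]);R0=Rnow(o)
    print("delta",R0.inv().apply(p-o["tool_pos"]).round(4),"turn",(R0.inv()*R).as_rotvec().round(4),"p",p.round(3))
def stat():
    o=get_obs();c,s=np.cos(q[2]),np.sin(q[2]);f=o["wrist_force"]
    print(o["time"],"graspF mm",(grasp(o)*1000).round(1),"fF",np.round([c*f[0]+s*f[1],-s*f[0]+c*f[1],f[2]],2),"w",round(o["width"],4))
E
python3 - <<'E'
from h import *
stat();goto([-.1385,-.0125,.063],.35,.09)
E
```

```text
0.5 graspF mm [-483.6 -495.   224.5] fF [ 0.04 -0.31  1.05] w 0.094
delta [-0.5099 -0.2752  0.0758] turn [ 0.3498 -0.016  -0.0908] p [0.558 0.155 0.13 ]
```

>>> move_arm([
  {"delta_pos": [-0.035,-0.019,0],"turn": [0,0,0],"jaw": -1},
  {"delta_pos": [-0.075,-0.04,0],"turn": [0,0,0],"jaw": -1},
  {"delta_pos": [-0.115,-0.062,0],"turn": [0,0,-0.03],"jaw": -1},
  {"delta_pos": [-0.155,-0.084,0],"turn": [0,0,-0.06],"jaw": -1},
  {"delta_pos": [-0.195,-0.105,0],"turn": [0,0,-0.09],"jaw": -1},
])

```text
time: 1.0
tool_pos: [0.2899, 0.3893, 0.2057]
ee_rot: [3.141, 0.001, 3.01]
wrist_force: [0.9, -0.0, 0.4]
width: 0.094
```

Run:
```python
from h import *
stat();goto([-.1385,-.0125,.063],.35,.09)
```

```text
1.0 graspF mm [-360.  -309.3  224.7] fF [-0.1   0.9   0.39] w 0.094
delta [-0.2967 -0.1972  0.0761] turn [ 3.506e-01  5.000e-04 -2.000e-04] p [0.558 0.155 0.13 ]
```

>>> move_arm([
  {"delta_pos": [-0.035,-0.023,0],"turn": [0.05,0,0],"jaw": -1},
  {"delta_pos": [-0.075,-0.05,0],"turn": [0.12,0,0],"jaw": -1},
  {"delta_pos": [-0.115,-0.077,0],"turn": [0.2,0,0],"jaw": -1},
  {"delta_pos": [-0.155,-0.104,0],"turn": [0.28,0,0],"jaw": -1},
  {"delta_pos": [-0.195,-0.13,0],"turn": [0.35,0,0],"jaw": -1},
])

```text
time: 1.5
tool_pos: [0.4676, 0.2336, 0.2061]
ee_rot: [-2.79, 0.001, 3.009]
wrist_force: [0.5, 1.0, 0.5]
width: 0.0941
```

Run:
```python
from h import *
stat();goto([-.1385,-.0125,.063],.35,.09);print(get_obs()["joint_positions"])
```

```text
1.5 graspF mm [-235.6 -112.6  223.9] fF [-1.02  0.34  0.54] w 0.0941
delta [-0.1    -0.0358  0.0946] turn [-0.0015  0.0007 -0.0004] p [0.558 0.155 0.13 ]
[ 0.53655557  0.20029353  1.28444066 -0.28699141  1.86792685 -0.95724177]
```

>>> move_arm([
  {"delta_pos": [-0.03,-0.01,0.025],"jaw": -1},
  {"delta_pos": [-0.065,-0.024,0.06],"jaw": -1},
  {"delta_pos": [-0.1,-0.036,0.095],"jaw": -1},
  {"delta_pos": [-0.1,-0.036,0.095],"jaw": -1},
])

```text
validation failed for argument at $.in...
```

Run:
```python
from h import *
stat();goto([-.1385,-.0125,.063],.35,.0)
c=camera_params("wrist");im=snapshot("wrist");cv2.imwrite("pics/w1.png",im[:,:,::-1])
r=regions_of("handle","wrist");print([(x["p"],x["at"]) for x in r])
g=np.array([W([-.1385,y,.063]) for y in(-.0415,-.0135,.0145)]);print(cv2.projectPoints(g,c["rvec"],c["tvec"],c["mtx"],None)[0])
```

```text
1.5 graspF mm [-235.6 -112.6  223.9] fF [-1.02  0.34  0.54] w 0.0941
delta [-0.1    -0.0357  0.1846] turn [-0.0015  0.0007 -0.0004] p [0.554 0.124 0.045]
[(0.62, [288.6, 329.1])]
[[[286.14684436 301.05928405]]

 [[286.89402242 327.52127809]]

 [[287.612874   352.98006373]]]
```

View pics/w1.png

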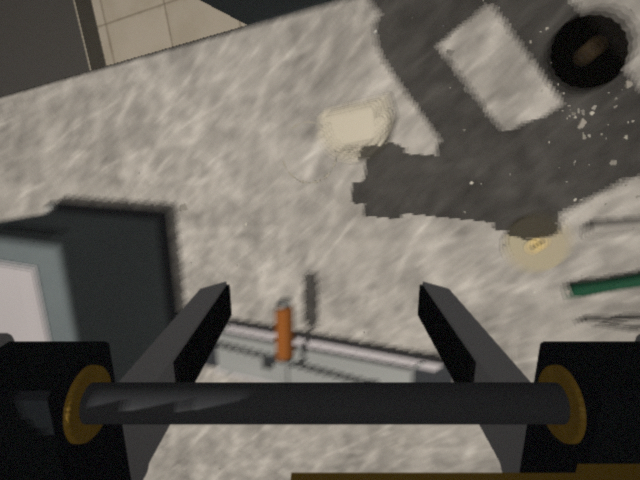

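The wrist picture shows the wooden grip at about (285, 332), where the model puts it (287, 328). The move was refused because the rows had no turn, so I'm resending it.

>>> move_arm([
  {"delta_pos": [-0.03,-0.01,0.025],"turn": [0,0,0],"jaw": -1},
  {"delta_pos": [-0.065,-0.024,0.06],"turn": [0,0,0],"jaw": -1},
  {"delta_pos": [-0.1,-0.036,0.095],"turn": [0,0,0],"jaw": -1},
  {"delta_pos": [-0.1,-0.036,0.095],"turn": [0,0,0],"jaw": -1},
])

```text
time: 2.0
tool_pos: [0.5585, 0.1493, 0.1219]
ee_rot: [-2.785, -0.007, 3.001]
wrist_force: [0.1, 0.0, -2.0]
width: 0.0942
```

Run:
```python
from h import *
stat();goto([-.1385,-.0125,.063],.35,.0)
c=camera_params("wrist");im=snapshot("wrist");cv2.imwrite("pics/w2.png",im[:,:,::-1])
r=regions_of("handle","wrist");print([(x["p"],x["at"]) for x in r])
g=np.array([W([-.1385,y,.063]) for y in(-.0415,-.0135,.0145)]);print(cv2.projectPoints(g,c["rvec"],c["tvec"],c["mtx"],None)[0])
```

```text
2.0 graspF mm [-164.1  -11.3  139.7] fF [-0.02  0.1  -1.98] w 0.0942
delta [0.0003 0.003  0.0808] turn [-0.0069 -0.0099 -0.006 ] p [0.554 0.124 0.045]
[(0.57, [327.0, 260.6])]
[[[326.90626393 218.89563027]]

 [[327.08586856 261.08897679]]

 [[327.25573363 300.99427286]]]
```

View pics/w2.png

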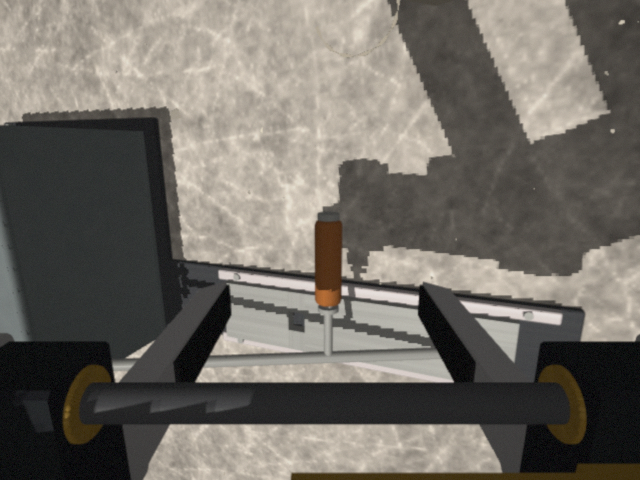

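The grip sits at (328, 262), matching the prediction to about a pixel, and the hole shows as a dark square near (297, 322). Next I descend and measure the hole.

```bash
python3 - <<'E'
from h import *
for uv in[(288,312),(305,312),(288,330),(305,330),(297,321)]: print(uv,(F(atz("wrist",uv,.022))*1000).round(1))
E
python3 - <<'E'
import cv2
a=cv2.imread("pics/w2.png")[280:370,230:400];cv2.imwrite("pics/w2c.png",cv2.resize(a,None,fx=4.5,fy=4.5,interpolation=2))
E
```

```text
(288, 312) [-90.3  49.1  22. ]
(305, 312) [-105.9   46.7   22. ]
(288, 330) [-89.7  65.9  22. ]
(305, 330) [-105.6   63.2   22. ]
(297, 321) [-98.4  56.1  22. ]
```

View pics/w2c.png

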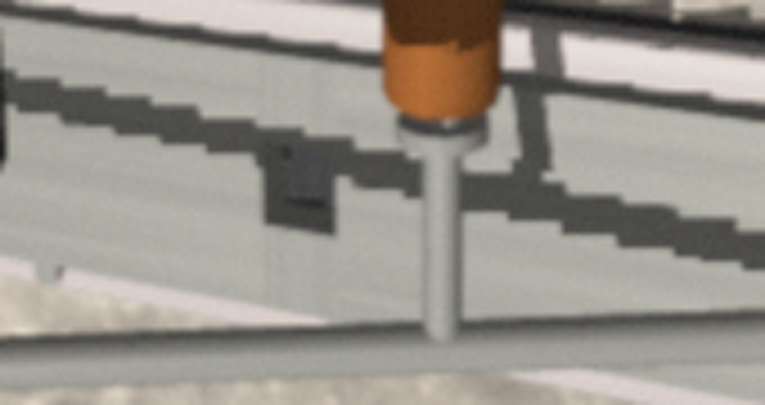

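>>> move_arm([
  {"delta_pos": [0,0.003,0.02],"turn": [-0.007,-0.01,-0.006],"jaw": -1},
  {"delta_pos": [0,0.003,0.045],"turn": [-0.007,-0.01,-0.006],"jaw": -1},
  {"delta_pos": [0,0.003,0.065],"turn": [-0.007,-0.01,-0.006],"jaw": -1},
  {"delta_pos": [0,0.003,0.08],"turn": [-0.007,-0.01,-0.006],"jaw": -1},
  {"delta_pos": [0,0.003,0.08],"turn": [-0.007,-0.01,-0.006],"jaw": -1},
])

```text
time: 2.6
tool_pos: [0.5529, 0.1282, 0.0487]
ee_rot: [-2.794, 0.001, 3.013]
wrist_force: [-0.0, -0.4, 0.1]
width: 0.0938
```

Run:
```python
from h import *
stat();goto([-.1385,-.0125,.063],.35,.0)
im=snapshot("wrist");cv2.imwrite("pics/w3.png",im[:,:,::-1])
```

```text
2.6 graspF mm [-142.3  -14.3   66.5] fF [0.39 0.   0.14] w 0.0938
delta [-0.0017 -0.0024  0.0046] turn [0.0029 0.0026 0.0028] p [0.554 0.124 0.045]
```

View pics/w3.png

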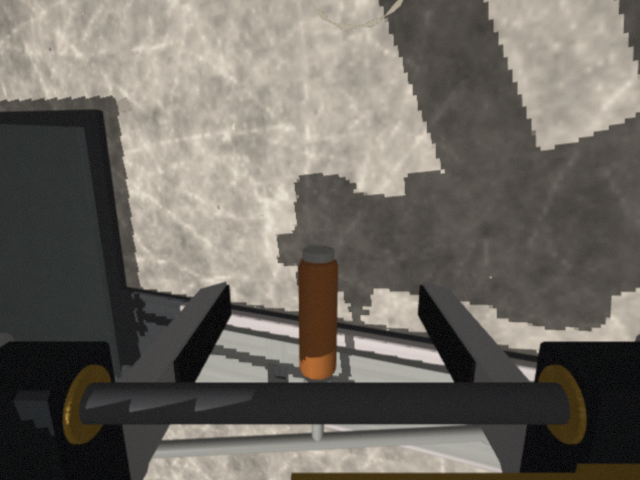

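>>> move_arm([
  {"delta_pos": [-0.001,-0.0025,0.0045],"turn": [0.003,0.003,0.003],"jaw": -1},
  {"delta_pos": [-0.001,-0.0025,0.0045],"turn": [0.003,0.003,0.003],"jaw": -1},
  {"delta_pos": [-0.001,-0.0025,0.0045],"turn": [0.003,0.003,0.003],"jaw": -1},
])

```text
time: 2.95
tool_pos: [0.555, 0.1249, 0.0474]
ee_rot: [-2.793, 0.003, 3.009]
wrist_force: [-0.2, -0.1, 0.7]
width: 0.0937
```

Run:
```python
from h import *
stat();goto([-.1385,-.0125,.063],.35,.0)
c=camera_params("wrist");im=snapshot("wrist");cv2.imwrite("pics/w4.png",im[:,:,::-1])
g=np.array([W([-.1385,y,.063]) for y in(-.0415,-.0135,.0145)]);print(cv2.projectPoints(g,c["rvec"],c["tvec"],c["mtx"],None)[0])
```

```text
2.95 graspF mm [-139.3  -11.8   65.3] fF [ 0.17 -0.15  0.74] w 0.0937
delta [ 0.0008 -0.      0.0025] turn [ 0.0016  0.003  -0.0013] p [0.554 0.124 0.045]
[[[322.02395589 252.33643699]]

 [[322.19077425 311.10776646]]

 [[322.34419805 365.16009359]]]
```

View pics/w4.png

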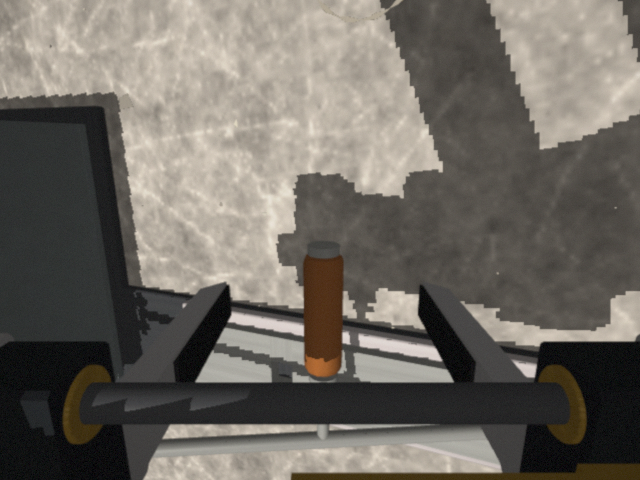

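The grip is centred between the fingers at u ≈ 323. Closing the jaws.

>>> move_arm([
  {"delta_pos": [0,0,0.0015],"turn": [0,0,0],"jaw": 1},
  {"delta_pos": [0,0,0.0015],"turn": [0,0,0],"jaw": 1},
  {"delta_pos": [0,0,0.0015],"turn": [0,0,0],"jaw": 1},
  {"delta_pos": [0,0,0.0015],"turn": [0,0,0],"jaw": 1},
  {"delta_pos": [0,0,0.0015],"turn": [0,0,0],"jaw": 1},
])

```text
time: 3.5
tool_pos: [0.5548, 0.1243, 0.0459]
ee_rot: [-2.793, 0.003, 3.009]
wrist_force: [0.3, 0.2, -0.8]
width: 0.0573
```

Run:
```python
from h import *
stat();goto([-.1385,-.0125,.063],.35,.0)
```

```text
3.5 graspF mm [-138.7  -11.8   63.7] fF [-0.22  0.3  -0.85] w 0.0573
delta [0.0007 0.     0.0008] turn [ 0.0014  0.0027 -0.0013] p [0.554 0.124 0.045]
```

>>> move_arm([
  {"delta_pos": [0,0,0.0005],"turn": [0,0,0],"jaw": 1},
  {"delta_pos": [0,0,0.0005],"turn": [0,0,0],"jaw": 1},
  {"delta_pos": [0,0,0.0005],"turn": [0,0,0],"jaw": 1},
  {"delta_pos": [0,0,0.0005],"turn": [0,0,0],"jaw": 1},
  {"delta_pos": [0,0,0.0005],"turn": [0,0,0],"jaw": 1},
])

```text
time: 4.0
tool_pos: [0.5548, 0.1238, 0.0456]
ee_rot: [-2.792, 0.003, 3.009]
wrist_force: [-1.0, -7.3, 2.3]
width: 0.0176
```

>>> move_arm([
  {"delta_pos": [0,0,0],"turn": [0,0,0],"jaw": 1},
  {"delta_pos": [0,0,0],"turn": [0,0,0],"jaw": 1},
])

```text
time: 4.2
tool_pos: [0.5547, 0.1237, 0.0456]
ee_rot: [-2.792, 0.003, 3.009]
wrist_force: [0.2, -1.0, -0.2]
width: 0.0175
```

```bash
cat >> h.py <<'E'
from scipy.optimize import brentq
def path(xf,zf):
    "grip x,z (mm, fixture) for foot at xf,zf; also lid deg"
    g=lambda a:np.hypot(235-200*np.cos(a)-xf,143+200*np.sin(a)-zf)-280
    a=brentq(g,-.05,1.0);px,pz=235-200*np.cos(a),143+200*np.sin(a);k=190/280
    return px+k*(xf-px),pz+k*(zf-pz),np.degrees(a)
def foot(gx,gz):
    "invert: foot from grip"
    g=lambda a:np.hypot(235-200*np.cos(a)-gx,143+200*np.sin(a)-gz)-190
    A=np.linspace(-.1,1.2,500);v=np.array([g(a) for a in A]);i=np.where(v[:-1]*v[1:]<0)[0]
    if len(i)==0:return None
    a=brentq(g,A[i[0]],A[i[0]+1]);px,pz=235-200*np.cos(a),143+200*np.sin(a)
    return px+(gx-px)*280/190,pz+(gz-pz)*280/190,np.degrees(a)
E
python3 - <<'E'
from h import *
stat()
for x in range(-222,-60,10): print(x,np.round(path(x,28),1),np.round(path(x,34),1))
print(np.round(path(-95,18),1),np.round(path(-90,18),1),np.round(path(-100,18),1))
g=grasp(get_obs())*1000;print(foot(g[0],g[2]))
E
```

```text
4.2 graspF mm [-138.1  -11.8   63.4] fF [ 0.97  0.32 -0.19] w 0.0175
-222 [-139.4   63.7   -1.1] [-139.4   69.7    0.6]
-212 [-132.4   70.     4.5] [-132.3   75.7    6. ]
-202 [-125.1   74.7    8.7] [-124.8   80.3   10.1]
-192 [-117.6   78.6   12.2] [-117.2   84.1   13.6]
-182 [-110.    82.    15.3] [-109.6   87.4   16.6]
-172 [-102.3   84.9   18.1] [-101.8   90.4   19.4]
-162 [-94.6  87.6  20.6] [-94.   93.   21.9]
-152 [-86.8  90.   23. ] [-86.2  95.4  24.2]
-142 [-79.   92.3  25.2] [-78.4  97.7  26.4]
-132 [-71.2  94.4  27.2] [-70.5  99.7  28.5]
-122 [-63.4  96.3  29.2] [-62.6 101.7  30.5]
-112 [-55.6  98.1  31. ] [-54.8 103.5  32.4]
-102 [-47.7  99.8  32.8] [-46.9 105.1  34.2]
-92 [-39.9 101.4  34.5] [-39.  106.7  35.9]
-82 [-32.  102.9  36.1] [-31.1 108.2  37.5]
-72 [-24.2 104.3  37.7] [-23.2 109.6  39.1]
-62 [-16.4 105.6  39.2] [-15.3 110.9  40.7]
[-43.7  91.9  31.7] [-39.8  92.7  32.5] [-47.5  91.1  30.8]
(np.float64(-220.05267089703125), np.float64(26.291810262737513), np.float64(-0.3385536651015479))
```

```bash
cat >> h.py <<'E'
def rows(wps,tilt=.35,y=None,zf=None):
    "wps list of (xf,zf) foot mm measured frame"
    o=get_obs();R0=Rnow(o);g=grasp(o);yy=-.0118 if y is None else y
    for xf,zf in wps:
        gx,gz,a=path(xf,zf);R=Rt(tilt);p=W([gx/1000,yy,gz/1000])+R.apply([0,0,.019])
        print((xf,zf),R0.inv().apply(p-o["tool_pos"]).round(4),"turn",(R0.inv()*R).as_rotvec().round(3))
def st2():
    stat();g=grasp(get_obs())*1000;print("foot",np.round(foot(g[0],g[2]),1))
E
python3 - <<'E'
from h import *
rows([(-220,28),(-216,29),(-211,29),(-206,29),(-200,29)])
E
```

```text
(-220, 28) [ 0.     -0.0006 -0.0016] turn [ 0.     0.003 -0.001]
(-216, 29) [ 0.     -0.0045 -0.004 ] turn [ 0.     0.003 -0.001]
(-211, 29) [-0.     -0.0088 -0.0054] turn [ 0.     0.003 -0.001]
(-206, 29) [-0.     -0.0131 -0.0064] turn [ 0.     0.003 -0.001]
(-200, 29) [-0.     -0.0181 -0.0073] turn [ 0.     0.003 -0.001]
```

>>> move_arm([
  {"delta_pos": [0,-0.0006,-0.0016],"turn": [0,0,0],"jaw": 1},
  {"delta_pos": [0,-0.0045,-0.004],"turn": [0,0,0],"jaw": 1},
  {"delta_pos": [0,-0.009,-0.0055],"turn": [0,0,0],"jaw": 1},
  {"delta_pos": [0,-0.013,-0.0065],"turn": [0,0,0],"jaw": 1},
  {"delta_pos": [0,-0.018,-0.0075],"turn": [0,0,0],"jaw": 1},
])

```text
time: 4.7
tool_pos: [0.5532, 0.113, 0.0575]
ee_rot: [-2.799, 0.003, 3.011]
wrist_force: [1.6, 5.9, -4.7]
width: 0.017
```

Run:
```python
from h import *
st2()
rows([(-195,30),(-188,30),(-181,30),(-174,30),(-167,30)])
```

```text
4.7 graspF mm [-127.2  -12.    75.4] fF [-6.08  0.79 -4.66] w 0.017
foot [-204.9   30.1    8.1]
(-195, 30) [-0.0001 -0.0084 -0.0012] turn [0.007 0.004 0.001]
(-188, 30) [-0.0001 -0.0143 -0.0017] turn [0.007 0.004 0.001]
(-181, 30) [-0.0001 -0.0201 -0.0021] turn [0.007 0.004 0.001]
(-174, 30) [-0.0001 -0.0259 -0.0022] turn [0.007 0.004 0.001]
(-167, 30) [-0.0001 -0.0316 -0.0022] turn [0.007 0.004 0.001]
```

>>> move_arm([
  {"delta_pos": [0,-0.007,-0.001],"turn": [0,0,0],"jaw": 1},
  {"delta_pos": [0,-0.013,-0.0017],"turn": [0,0,0],"jaw": 1},
  {"delta_pos": [0,-0.019,-0.002],"turn": [0.005,0,0],"jaw": 1},
  {"delta_pos": [0,-0.025,-0.0022],"turn": [0.005,0,0],"jaw": 1},
  {"delta_pos": [0,-0.0315,-0.0022],"turn": [0.005,0,0],"jaw": 1},
])

```text
time: 5.2
tool_pos: [0.5494, 0.0856, 0.0695]
ee_rot: [-2.797, 0.003, 3.013]
wrist_force: [2.3, 3.5, -5.0]
width: 0.0171
```

Run:
```python
from h import *
st2()
rows([(-167,30),(-160,30),(-152,30),(-144,29.5),(-136,29)])
```

```text
5.2 graspF mm [-99.5 -12.1  87.3] fF [-3.79  1.79 -5.02] w 0.0171
foot [-168.6   29.6   19.3]
(-167, 30) [-0.0002 -0.0015 -0.0003] turn [0.005 0.004 0.002]
(-160, 30) [-0.0002 -0.0072 -0.0002] turn [0.005 0.004 0.002]
(-152, 30) [-0.0002 -0.0138  0.0001] turn [0.005 0.004 0.002]
(-144, 29.5) [-0.0002 -0.02    0.0009] turn [0.005 0.004 0.002]
(-136, 29) [-0.0002 -0.0263  0.0019] turn [0.005 0.004 0.002]
```

>>> move_arm([
  {"delta_pos": [0,-0.003,-0.0003],"turn": [0.005,0.004,0.002],"jaw": 1},
  {"delta_pos": [0,-0.008,-0.0003],"turn": [0.005,0.004,0.002],"jaw": 1},
  {"delta_pos": [0,-0.014,0],"turn": [0.005,0.004,0.002],"jaw": 1},
  {"delta_pos": [0,-0.02,0.0007],"turn": [0.005,0.004,0.002],"jaw": 1},
  {"delta_pos": [0,-0.026,0.0015],"turn": [0.005,0.004,0.002],"jaw": 1},
])

```text
time: 5.7
tool_pos: [0.5459, 0.0601, 0.0769]
ee_rot: [-2.792, -0.001, 3.009]
wrist_force: [1.1, 2.8, -3.1]
width: 0.0168
```

Run:
```python
from h import *
st2()
c=camera_params("wrist");im=snapshot("wrist");cv2.imwrite("pics/w5.png",im[:,:,::-1])
cv2.imwrite("pics/t5.png",cv2.resize(snapshot("top")[155:295,190:430,::-1],None,fx=3.3,fy=3.3,interpolation=2))
im=snapshot("scene");cv2.imwrite("pics/s5.png",cv2.resize(im[150:340,250:450,::-1],None,fx=3.1,fy=3.1,interpolation=2))
st2()
```

```text
5.7 graspF mm [-73.9 -12.2  94.7] fF [-2.9   0.67 -3.08] w 0.0168
foot [-135.7   29.2   26.7]
5.85 graspF mm [-73.6 -12.2  95. ] fF [-1.08 -1.44 -2.1 ] w 0.0174
foot [-135.2   29.5   26.9]
```

View pics/w5.png

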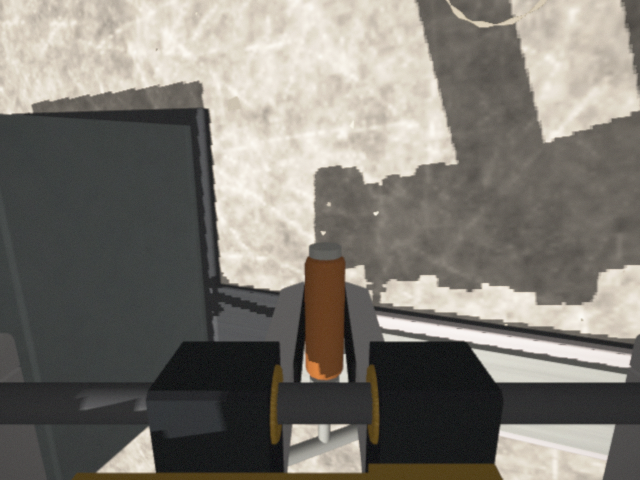

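View pics/s5.png

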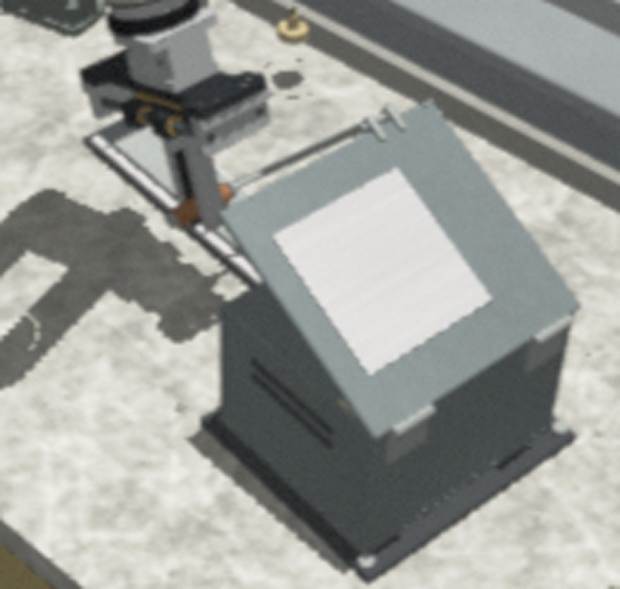

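View pics/t5.png

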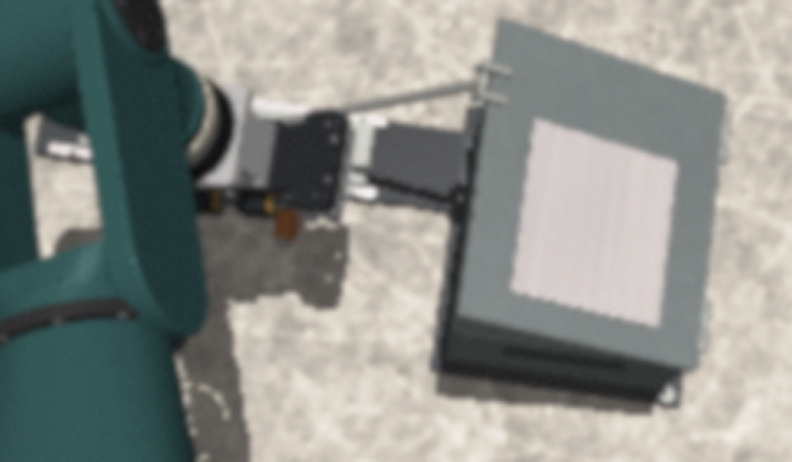

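Lid is up about 27° and the foot is hovering. Now I'll lower the foot gently towards contact while creeping ahead.

Run:
```python
from h import *
rows([(-131,29),(-127,29),(-123,28.5),(-119,28),(-116,27.5)])
```

```text
(-131, 29) [-0.0004 -0.0032  0.0007] turn [-0.001 -0.001 -0.001]
(-127, 29) [-0.0004 -0.0064  0.0011] turn [-0.001 -0.001 -0.001]
(-123, 28.5) [-0.0004 -0.0094  0.0018] turn [-0.001 -0.001 -0.001]
(-119, 28) [-0.0004 -0.0124  0.0026] turn [-0.001 -0.001 -0.001]
(-116, 27.5) [-0.0004 -0.0146  0.0033] turn [-0.001 -0.001 -0.001]
```

>>> move_arm([
  {"delta_pos": [-0.0004,-0.003,0.0005],"turn": [0,0,0],"jaw": 1},
  {"delta_pos": [-0.0004,-0.0064,0.001],"turn": [0,0,0],"jaw": 1},
  {"delta_pos": [-0.0004,-0.0094,0.0018],"turn": [0,0,0],"jaw": 1},
  {"delta_pos": [-0.0004,-0.0124,0.0026],"turn": [0,0,0],"jaw": 1},
  {"delta_pos": [-0.0004,-0.0146,0.0033],"turn": [0,0,0],"jaw": 1},
])

```text
time: 6.35
tool_pos: [0.5438, 0.0446, 0.079]
ee_rot: [-2.79, -0.002, 3.008]
wrist_force: [-2.1, 2.8, -2.8]
width: 0.0175
```

Run:
```python
from h import *
st2()
rows([(-116,27.5),(-116,27),(-115,26.5),(-114,26),(-113,26)])
```

```text
6.35 graspF mm [-58.3 -12.2  96.9] fF [-2.47 -2.48 -2.84] w 0.0175
foot [-115.4   27.3   30.2]
(-116, 27.5) [-0.0004  0.0004 -0.0002] turn [-0.001 -0.002 -0.001]
(-116, 27) [-0.0004  0.0006  0.0002] turn [-0.001 -0.002 -0.001]
(-115, 26.5) [-0.0004  0.0001  0.0007] turn [-0.001 -0.002 -0.001]
(-114, 26) [-0.0004 -0.0005  0.0012] turn [-0.001 -0.002 -0.001]
(-113, 26) [-0.0004 -0.0013  0.0013] turn [-0.001 -0.002 -0.001]
```

>>> move_arm([
  {"delta_pos": [0,0.0002,0.0003],"turn": [0,0,0],"jaw": 1},
  {"delta_pos": [0,0.0002,0.0006],"turn": [0,0,0],"jaw": 1},
  {"delta_pos": [0,0.0001,0.0009],"turn": [0,0,0],"jaw": 1},
  {"delta_pos": [0,-0.0001,0.0012],"turn": [0,0,0],"jaw": 1},
])

```text
time: 6.75
tool_pos: [0.5438, 0.0443, 0.0781]
ee_rot: [-2.791, -0.002, 3.008]
wrist_force: [-1.7, 3.3, -1.8]
width: 0.0172
```

Run:
```python
from h import *
st2()
```

```text
6.75 graspF mm [-58.  -12.2  95.9] fF [-3.   -2.08 -1.81] w 0.0172
foot [-114.8   26.1   30.1]
```

>>> move_arm([
  {"delta_pos": [0,0,0.0003],"turn": [0,0,0],"jaw": 1},
  {"delta_pos": [0,0,0.0005],"turn": [0,0,0],"jaw": 1},
  {"delta_pos": [0,0,0.0005],"turn": [0,0,0],"jaw": 1},
])

```text
time: 7.05
tool_pos: [0.5438, 0.0444, 0.078]
ee_rot: [-2.791, -0.001, 3.008]
wrist_force: [-2.5, 2.9, 0.1]
width: 0.0171
```

Run:
```python
from h import *
st2()
```

```text
7.05 graspF mm [-58.  -12.1  95.8] fF [-2.57 -2.82  0.12] w 0.0171
foot [-114.8   26.    30.1]
```

Run:
```python
from h import *
rows([(-113,25.5),(-111,25.5),(-109,25.5),(-107,25.5),(-105,25.5)])
```

```text
(-113, 25.5) [-0.0004 -0.0012  0.0006] turn [-0.001 -0.002 -0.001]
(-111, 25.5) [-0.0004 -0.0028  0.0008] turn [-0.001 -0.002 -0.001]
(-109, 25.5) [-0.0004 -0.0044  0.001 ] turn [-0.001 -0.002 -0.001]
(-107, 25.5) [-0.0004 -0.006   0.0012] turn [-0.001 -0.002 -0.001]
(-105, 25.5) [-0.0004 -0.0076  0.0015] turn [-0.001 -0.002 -0.001]
```

>>> move_arm([
  {"delta_pos": [-0.0004,-0.0012,0.0006],"turn": [0,0,0],"jaw": 1},
  {"delta_pos": [-0.0004,-0.0028,0.0008],"turn": [0,0,0],"jaw": 1},
  {"delta_pos": [-0.0004,-0.0044,0.001],"turn": [0,0,0],"jaw": 1},
  {"delta_pos": [-0.0004,-0.006,0.0012],"turn": [0,0,0],"jaw": 1},
])

```text
time: 7.45
tool_pos: [0.5431, 0.0392, 0.0791]
ee_rot: [-2.792, -0.002, 3.008]
wrist_force: [-3.4, 4.5, 0.7]
width: 0.0173
```

Run:
```python
from h import *
st2()
rows([(-107,25.5),(-105,25.5),(-103.5,25.5),(-102,25.5),(-100.5,25.5)])
```

```text
7.45 graspF mm [-52.8 -12.1  97. ] fF [-4.05 -3.94  0.74] w 0.0173
foot [-108.1   26.    31.3]
(-107, 25.5) [-0.0004 -0.0007  0.0005] turn [ 0.001 -0.002 -0.001]
(-105, 25.5) [-0.0004 -0.0023  0.0007] turn [ 0.001 -0.002 -0.001]
(-103.5, 25.5) [-0.0004 -0.0034  0.0009] turn [ 0.001 -0.002 -0.001]
(-102, 25.5) [-0.0004 -0.0046  0.001 ] turn [ 0.001 -0.002 -0.001]
(-100.5, 25.5) [-0.0004 -0.0058  0.0012] turn [ 0.001 -0.002 -0.001]
```

>>> move_arm([
  {"delta_pos": [0.0005,-0.0007,0.0005],"turn": [0,0,0],"jaw": 1},
  {"delta_pos": [0.0007,-0.0023,0.0007],"turn": [0,0,0],"jaw": 1},
  {"delta_pos": [0.0007,-0.0034,0.0009],"turn": [0,0,0],"jaw": 1},
  {"delta_pos": [0.0007,-0.0046,0.001],"turn": [0,0,0],"jaw": 1},
])

```text
time: 7.85
tool_pos: [0.5424, 0.0346, 0.0801]
ee_rot: [-2.793, -0.0, 3.009]
wrist_force: [0.3, 2.3, -0.1]
width: 0.0174
```

Run:
```python
from h import *
st2()
rows([(-102,25.5),(-101,25.5),(-100,25.5),(-99,25.5),(-98,25.5)])
```

```text
7.85 graspF mm [-48.2 -12.3  97.9] fF [-2.32 -0.05 -0.12] w 0.0174
foot [-102.2   26.    32.3]
(-102, 25.5) [-0.0005  0.      0.0004] turn [ 0.001 -0.001 -0.001]
(-101, 25.5) [-0.0005 -0.0008  0.0005] turn [ 0.001 -0.001 -0.001]
(-100, 25.5) [-0.0005 -0.0016  0.0006] turn [ 0.001 -0.001 -0.001]
(-99, 25.5) [-0.0005 -0.0023  0.0007] turn [ 0.001 -0.001 -0.001]
(-98, 25.5) [-0.0005 -0.0031  0.0009] turn [ 0.001 -0.001 -0.001]
```

Side force gone; contact still light. Creeping on by 1 mm per row.

>>> move_arm([
  {"delta_pos": [0,0,0.0004],"turn": [0,0,0],"jaw": 1},
  {"delta_pos": [0,-0.0008,0.0006],"turn": [0,0,0],"jaw": 1},
  {"delta_pos": [0,-0.0016,0.0007],"turn": [0,0,0],"jaw": 1},
  {"delta_pos": [0,-0.0023,0.0008],"turn": [0,0,0],"jaw": 1},
  {"delta_pos": [0,-0.0031,0.001],"turn": [0,0,0],"jaw": 1},
])

```text
time: 8.35
tool_pos: [0.5418, 0.0308, 0.0795]
ee_rot: [-2.792, -0.001, 3.009]
wrist_force: [0.4, 0.4, -2.6]
width: 0.0174
```

Run:
```python
from h import *
st2()
rows([(-98,25.5),(-97.5,25.3),(-97,25.3),(-96,25.3),(-95,25.3)])
```

```text
8.35 graspF mm [-44.4 -12.3  97.4] fF [-0.41  0.37 -2.57] w 0.0174
foot [-97.1  24.5  32.8]
(-98, 25.5) [-0.0005  0.0003 -0.0009] turn [ 0.    -0.001 -0.001]
(-97.5, 25.3) [-0.0005 -0.     -0.0007] turn [ 0.    -0.001 -0.001]
(-97, 25.3) [-0.0005 -0.0004 -0.0007] turn [ 0.    -0.001 -0.001]
(-96, 25.3) [-0.0005 -0.0012 -0.0005] turn [ 0.    -0.001 -0.001]
(-95, 25.3) [-0.0005 -0.002  -0.0004] turn [ 0.    -0.001 -0.001]
```

The foot has gone over the hole edge: z is 1.5 mm below the strip contact height and I'm carrying the lid again (fz −2.6). Lowering in small steps.

Run:
```python
from h import *
rows([(-96.7,24),(-96.5,23.5),(-96.5,23),(-96.5,22.5)])
```

```text
(-96.7, 24) [-0.0005 -0.0001  0.0004] turn [ 0.    -0.001 -0.001]
(-96.5, 23.5) [-0.0005 -0.      0.0008] turn [ 0.    -0.001 -0.001]
(-96.5, 23) [-0.0005  0.0002  0.0012] turn [ 0.    -0.001 -0.001]
(-96.5, 22.5) [-0.0005  0.0004  0.0016] turn [ 0.    -0.001 -0.001]
```

>>> move_arm([
  {"delta_pos": [0,-0.0001,0.0004],"turn": [0,0,0],"jaw": 1},
  {"delta_pos": [0,0,0.0008],"turn": [0,0,0],"jaw": 1},
  {"delta_pos": [0,0.0002,0.0012],"turn": [0,0,0],"jaw": 1},
  {"delta_pos": [0,0.0004,0.0016],"turn": [0,0,0],"jaw": 1},
])

```text
time: 8.75
tool_pos: [0.5418, 0.0305, 0.0779]
ee_rot: [-2.791, -0.001, 3.008]
wrist_force: [0.7, 0.1, -1.6]
width: 0.0172
```

Run:
```python
from h import *
st2()
rows([(-96.5,22),(-96.5,21),(-96.5,20),(-96.5,19)])
```

```text
8.75 graspF mm [-44.  -12.3  95.7] fF [-0.22  0.66 -1.63] w 0.0172
foot [-96.2  22.4  32.5]
(-96.5, 22) [-0.0006  0.0004  0.0003] turn [-0.    -0.001 -0.001]
(-96.5, 21) [-0.0006  0.0009  0.0011] turn [-0.    -0.001 -0.001]
(-96.5, 20) [-0.0006  0.0013  0.0019] turn [-0.    -0.001 -0.001]
(-96.5, 19) [-0.0006  0.0017  0.0027] turn [-0.    -0.001 -0.001]
```

>>> move_arm([
  {"delta_pos": [0,0.0003,0.0003],"turn": [0,0,0],"jaw": 1},
  {"delta_pos": [0,0.0006,0.001],"turn": [0,0,0],"jaw": 1},
  {"delta_pos": [0,0.001,0.0018],"turn": [0,0,0],"jaw": 1},
  {"delta_pos": [0,0.0014,0.0026],"turn": [0,0,0],"jaw": 1},
])

```text
time: 9.15
tool_pos: [0.5418, 0.0305, 0.075]
ee_rot: [-2.791, -0.001, 3.008]
wrist_force: [0.4, -1.1, -1.1]
width: 0.0169
```

Run:
```python
from h import *
st2()
rows([(-96.5,19),(-96.5,18),(-96.5,17),(-96.5,16),(-96.5,15.5)])
```

```text
9.15 graspF mm [-44.  -12.3  92.8] fF [ 1.07  0.52 -1.08] w 0.0169
foot [-95.6  19.1  31.8]
(-96.5, 19) [-0.0005  0.0008  0.    ] turn [-0.001 -0.001 -0.001]
(-96.5, 18) [-0.0005  0.0012  0.0008] turn [-0.001 -0.001 -0.001]
(-96.5, 17) [-0.0005  0.0016  0.0016] turn [-0.001 -0.001 -0.001]
(-96.5, 16) [-0.0005  0.0021  0.0024] turn [-0.001 -0.001 -0.001]
(-96.5, 15.5) [-0.0005  0.0023  0.0028] turn [-0.001 -0.001 -0.001]
```

>>> move_arm([
  {"delta_pos": [0,0.0003,0.0008],"turn": [0,0,0],"jaw": 1},
  {"delta_pos": [0,0.0006,0.0014],"turn": [0,0,0],"jaw": 1},
  {"delta_pos": [0,0.0009,0.002],"turn": [0,0,0],"jaw": 1},
  {"delta_pos": [0,0.001,0.0024],"turn": [0,0,0],"jaw": 1},
])

```text
time: 9.55
tool_pos: [0.5418, 0.0308, 0.0723]
ee_rot: [-2.791, -0.001, 3.008]
wrist_force: [0.9, 0.9, -0.4]
width: 0.017
```

Run:
```python
from h import *
st2()
```

```text
9.55 graspF mm [-44.3 -12.3  90.2] fF [-1.04  0.73 -0.41] w 0.017
foot [-95.5  16.2  31.1]
```

>>> move_arm([
  {"delta_pos": [0,0.0001,0.0003],"turn": [0,0,0],"jaw": 1},
  {"delta_pos": [0,0.0002,0.0006],"turn": [0,0,0],"jaw": 1},
  {"delta_pos": [0,0.0002,0.0008],"turn": [0,0,0],"jaw": 1},
])

```text
time: 9.85
tool_pos: [0.5419, 0.0308, 0.0721]
ee_rot: [-2.791, -0.001, 3.008]
wrist_force: [-1.9, 1.3, 1.4]
width: 0.0172
```

Run:
```python
from h import *
st2()
```

```text
9.85 graspF mm [-44.3 -12.3  90. ] fF [-1.05 -2.1   1.43] w 0.0172
foot [-95.5  15.9  31.1]
```

Foot rests on the hole bottom: it is 10 mm below the strip contact height and fz has turned slightly positive. Releasing.

>>> move_arm([
  {"delta_pos": [0,0,0],"turn": [0,0,0],"jaw": 0.4},
  {"delta_pos": [0,0,0],"turn": [0,0,0],"jaw": 0.2},
  {"delta_pos": [0,0,0],"turn": [0,0,0],"jaw": 0},
  {"delta_pos": [0,0,0],"turn": [0,0,0],"jaw": -0.2},
  {"delta_pos": [0,0,0],"turn": [0,0,0],"jaw": -0.2},
])

```text
time: 10.35
tool_pos: [0.5419, 0.0307, 0.0721]
ee_rot: [-2.791, -0.001, 3.008]
wrist_force: [0.2, -0.0, 0.1]
width: 0.0529
```

Run:
```python
from h import *
st2()
im=snapshot("wrist");cv2.imwrite("pics/w6.png",im[:,:,::-1])
im=snapshot("scene");cv2.imwrite("pics/s6.png",cv2.resize(im[150:340,250:450,::-1],None,fx=3.1,fy=3.1,interpolation=2))
```

```text
10.35 graspF mm [-44.3 -12.2  89.9] fF [-0.02  0.2   0.06] w 0.0529
foot [-95.4  15.9  31.1]
```

View pics/w6.png

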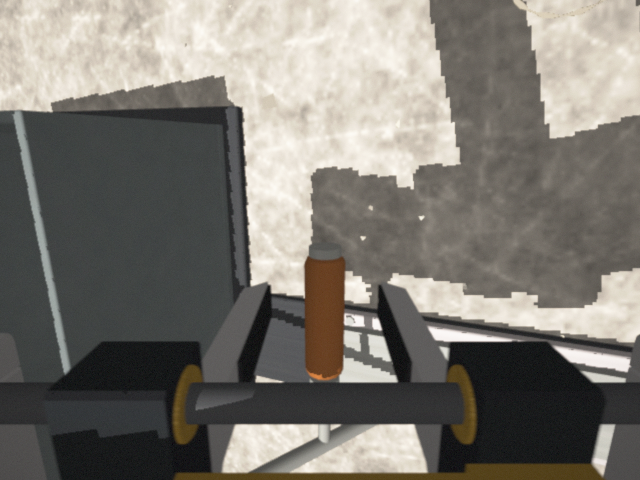

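View pics/s6.png

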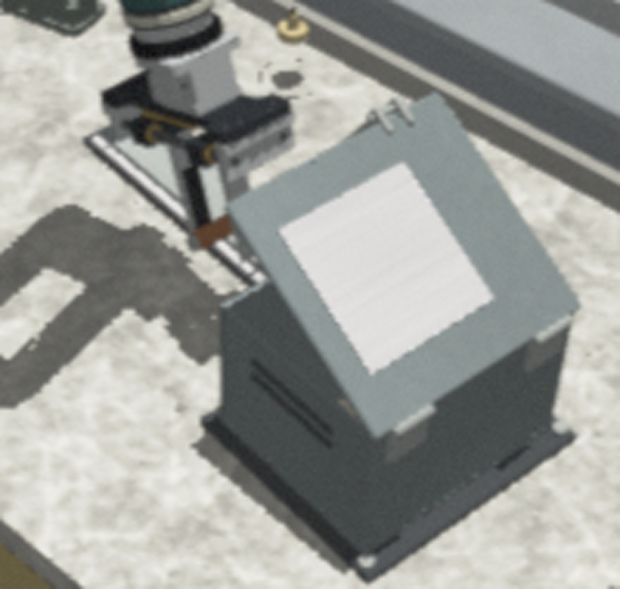

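The grip stands free between the open fingers (u ≈ 325), the wrist force is zero and the lid stays up. Backing off along the tool axis.

>>> move_arm([
  {"delta_pos": [0,0,-0.01],"turn": [0,0,0],"jaw": -0.2},
  {"delta_pos": [0,0,-0.03],"turn": [0,0,0],"jaw": -0.2},
  {"delta_pos": [0,0,-0.055],"turn": [0,0,0],"jaw": -0.2},
  {"delta_pos": [0,0,-0.085],"turn": [0,0,0],"jaw": -0.2},
  {"delta_pos": [0,0,-0.12],"turn": [0,0,0],"jaw": -0.2},
])

```text
time: 10.95
tool_pos: [0.547, 0.0719, 0.1857]
ee_rot: [-2.791, -0.002, 3.008]
wrist_force: [-0.5, 0.7, 0.3]
width: 0.0563
```

>>> move_arm([
  {"delta_pos": [0,0.02,-0.02],"turn": [0,0,0],"jaw": -0.2},
  {"delta_pos": [0,0.05,-0.03],"turn": [0,0,0],"jaw": -0.2},
  {"delta_pos": [0,0.09,-0.03],"turn": [0,0,0],"jaw": -0.2},
  {"delta_pos": [0.03,0.13,-0.03],"turn": [0,0,0],"jaw": -0.2},
  {"delta_pos": [0.06,0.16,-0.03],"turn": [0,0,0],"jaw": -0.2},
])

```text
time: 11.45
tool_pos: [0.5083, 0.2411, 0.1583]
ee_rot: [-2.791, -0.002, 3.008]
wrist_force: [1.0, 0.6, -0.4]
width: 0.0565
```

>>> move_arm([
  {"delta_pos": [0.03,0.03,0],"turn": [0,0,0],"jaw": -0.2},
  {"delta_pos": [0.06,0.06,0],"turn": [0,0,0],"jaw": -0.2},
  {"delta_pos": [0.08,0.08,0],"turn": [0,0,0],"jaw": -0.2},
  {"delta_pos": [0.08,0.08,0],"turn": [0,0,0],"jaw": -0.2},
])

```text
time: 11.85
tool_pos: [0.4363, 0.3289, 0.1303]
ee_rot: [-2.791, -0.005, 3.013]
wrist_force: [0.4, -0.5, -0.1]
width: 0.0566
```

Run:
```python
from h import *
stat()
for n,(a,b,c,d,f) in {"scene":(150,340,250,450,3.1),"top":(155,295,190,430,3.3)}.items():
    im=snapshot(n);cv2.imwrite(f"pics/{n}7.png",cv2.resize(im[a:b,c:d,::-1],None,fx=f,fy=f,interpolation=2));cv2.imwrite(f"pics/{n}7f.png",im[:,:,::-1])
g=path(-97,18);px=235-200*np.cos(np.radians(g[2]));pz=143+200*np.sin(np.radians(g[2]))
for nm,P in[("pivot",(px,55,pz)),("grip",(g[0],-13.5,g[1])),("foot",(-97,55,18))]:
    w=W(np.array(P)/1000);print(nm,((proj("scene",w)-[250,150])*3.1).round(),((proj("top",w)-[190,155])*3.3).round())
```

```text
11.85 graspF mm [-325.9 -156.1  148.1] fF [ 0.47  0.46 -0.13] w 0.0566
pivot [[385. 108.]] [[492.  77.]]
grip [[221. 225.]] [[325. 210.]]
foot [[244. 223.]] [[280. 142.]]
```

View pics/scene7.png

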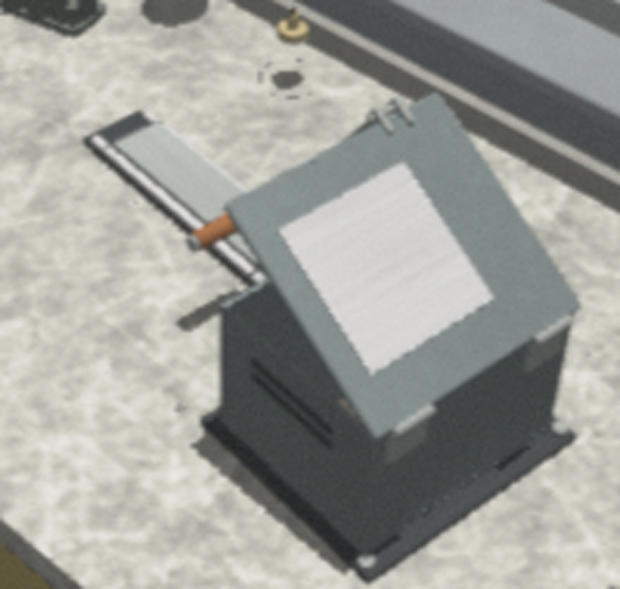

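View pics/top7.png

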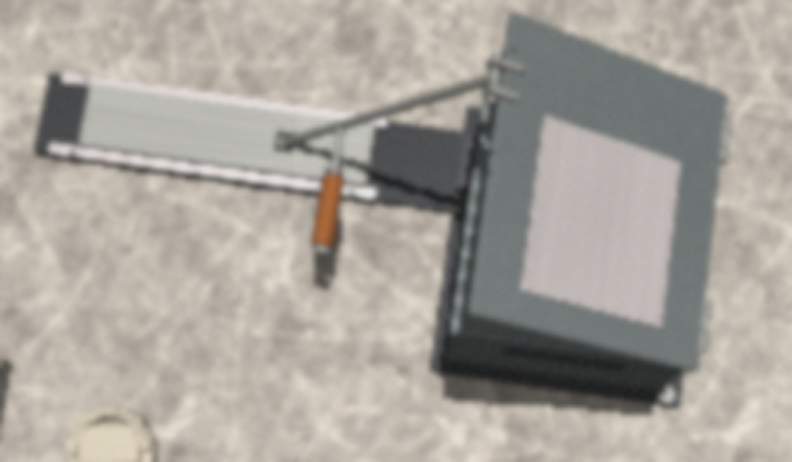

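View pics/top7f.png

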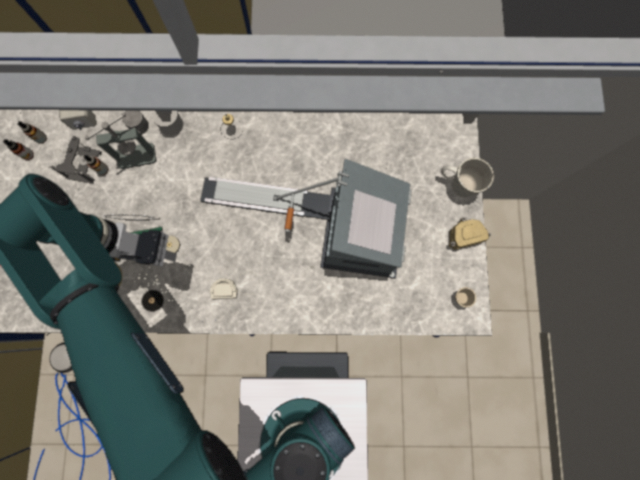

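The rod's foot sits in the hole at crop (285, 140), the pivot at (495, 78) and the grip at (326, 210) are as predicted, and nothing else has moved. Handing in.

Run:
```python
from h import *
stat();print(close_job())
```

```text
11.95 graspF mm [-324.1 -153.2  149.4] fF [ 0.39  0.42 -0.37] w 0.0564
the job is handed in; nothing more can be done
None
```

The lid is propped open on its rod with the foot home in the holding hole, and the job is handed in at about 12 s. I raised the lid with the wooden grip, first carrying the foot a few mm above the strip. I set it down lightly about 20 mm short of the hole, slid it along until it dropped in, lowered it to the bottom, let go and backed away.

**Last checks:**
- **Foot:** it came to rest about 10 mm below its height on the strip, at about fixture x = -96 mm.
- **Lid:** at release the rod geometry put it about 31° open. About 1.5 s later the top picture showed the foot in the hole, with the lid hinge and grip within a few mm of where they should be.
- **Forces:** the readings between moves stayed below about 8 N, and the robot was touching nothing at the end.
- **Other things on the bench:** those visible in the top picture looked unmoved. The felt wheel was partly hidden by the gripper, which passed well above it.

**Problems along the way:**
- **Refused move:** one move call was refused because its rows had no turn; nothing moved, and I sent it again.
- **Height offset:** my measured foot heights read about 2 mm low throughout. I corrected for this using the height at which the foot touched the strip.
- **Hole position:** the camera estimates ranged from -92 to -98 mm, and feeling for it gave about -96 mm.

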